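# Set the splint-sizing gauge and hold it

## Task

Set the splint-sizing gauge to the length marked by its small rider: loosen the clamp knob on top of the sleeve (about a quarter turn anticlockwise seen from above), then grip the arm's head so that the lock button in its side is squeezed in, and draw the arm out until its pointer stands at the rider's mark. Finish while holding it there with the button squeezed, since a spring draws the arm back if you let go; do not shift the rider or the medicine things standing beside the gauge.

Things in the scene. Friction and masses are not known exactly. Their poses are not given: they have to be found in the camera images.
- gauge: splint gauge, fixed on the worktop: white plate 130 (x) x 340 (y) x 10 mm; origin on the worktop under the sleeve's axis; plate from y=-160 to +180 mm; +x away from the robot (yaw within 0.3 rad), z up. Aluminium sleeve (34 mm wide, top 52 mm up) along y from +30 to +170 mm; the arm slides out of it to -y. Scale (line every 10 mm) on the plate at -x of the arm; end bumper at y=-142 mm, 28 mm high
- clamp_knob (a joint): angle of the clamp knob (rad), about a vertical axis: 0 clamped, grows anticlockwise seen from above, stop at 1.4; starts between 0 and 0.2. The clamp frees the arm at about 0.85; count it loosened above 1.0. Turning friction about 0.06 Nm, it stays where left
- knob_grip (a point): on the knob's axis at grip height, 77 mm above the worktop. The knob is a black upright bar 12 mm thick, 42 mm long, 26 mm high (from 65 to 90 mm above the worktop) over a round boss on the sleeve. The bar's length lies along this point's y axis, which turns with the knob (along the sleeve at 0): grip along the point's x axis
- gauge_arm (a joint): extension of the telescoping arm (m): 0 fully in, most 0.115, grows as the head moves towards the gauge's -y. A spring draws it home with 2 to 4 N, plus about 1 N friction. It cannot move out until the clamp is loosened and the lock button is pressed
- head_grip (a point): where to grip: middle of the arm's head, 55 mm above the worktop. Grey block 36 (gauge x) x 30 mm (gauge y), 22 to 75 mm above the worktop; lock button in its -x face (robot's side). Grip along gauge x: one finger on the +x face, one on the button, which goes flush (then 36 mm between fingers). Over 25 mm free on both sides. While held it has no reading; joint values always have
- lock_button (a joint): travel of the lock button (m): 0 out (6 mm proud), 0.006 fully pressed (flush); the lock lets go beyond about 0.0035, pressed counts above 0.004. Spring 2 N, rising to 5 N
- button_face (a point): middle of the lock button's outer face (button 16 mm wide, 18 mm high, black), 56 mm above the worktop; pressing direction is the gauge's +x
- pointer (a point): tip of the arm's thin steel pointer, a blade 14 mm above the worktop that sticks out 36 mm to -x of the arm's axis; it moves with the head and has the same gauge y as the head's middle
- rider (a joint): place of the rider on its rail, in the same measure as the arm's extension (m): the pointer stands at the mark when joint gauge_arm equals this value; starts between 0.045 and 0.095. Held by about 1.5 N friction; leave it where it is
- mark (a point): point of the rider's index, 14 mm above the worktop, 4 mm in front of the pointer's path. The rider is a black block 16 x 14 mm, up to 26 mm above the worktop, on the rail along the plate's front edge, 57 mm to -x of the arm's axis; a thin white line on its top shows the same place
- med_bottle: bystander: brown medicine bottle with pale cap, 46 x 47 x 85 mm, standing behind (+x) the sleeve; origin at its underside
- tablet_box: bystander: white tablet carton, 51 x 63 x 100 mm, standing behind (+x) the gauge; origin at its underside
- blister: bystander: blister pack, 42 x 95 x 5 mm, lying behind (+x) the arm; origin at its underside

How it is judged:
On the way, in this order (a step that is already met when the one before it is completed fails the run):
1. the clamp knob is loosened while the arm is still in (value of joint clamp_knob above 1 rad and value of joint gauge_arm below 0.006 m), for 0.1 s.
2. the fingers squeeze the lock button (value of joint lock_button above 0.004 m and contact force between the fingers and gauge_arm above 2 N), for 0.1 s.
3. the arm is drawn out with the button squeezed (value of joint lock_button above 0.004 m and value of joint gauge_arm above 0.03 m), for 0.1 s.
At the end, for the whole second after the job is handed in: The pointer stands within 4 mm of the rider's mark along the scale, the arm is still, the fingers hold the head (over 2 N) with the lock button pressed in more than 4 mm, and the clamp knob is still loosened (over 1.0 rad) (all of step 2 and y of pointer in the frame of mark between -0.004 and 0.004 m and velocity of joint gauge_arm between -0.01 and 0.01 m/s and value of joint clamp_knob above 1 rad); the arm keeps its last pose, push and grip.
It fails at once if the rider is shifted by more than 5 mm (distance of mark from where it was at the start of the episode above 0.005 m).
It fails at once if a medicine thing beside the gauge is shifted by more than 30 mm (distance of any of med_bottle, tablet_box, blister from where it was at the start of the episode above 0.03 m).
It also fails if it takes over 42 s, if anything falls off the work surface, if the arm or the gripper's body presses on something with over 40 N, if the wrist force passes 120 N, or if a joint passes its speed limit or range.

## Robot

A 7-joint arm with a two-finger parallel gripper is mounted at the origin on a cart in front of the work surface, level with it; the furniture and walls round the work are solid. World frame = base frame: x ahead of the robot, y to its left, z up, the work surface at z = 0. Lengths are in m, angles in rad, forces in N, time in s.
With the tool pointing down it reaches from about 0.35 to 0.9 m from the base axis. Payload 19.9 kg.
Tool frame: the origin (TCP) lies at the centre of the arm's flange, where the gripper is bolted on; the fingertips stand 199 mm ahead of it and the grasp point (between the pads) lies 180 mm ahead of it; z points along the fingers, y is the line along which they close (so a half turn about z gives the same grasp; the last joint's range is limited). The gripper opens to 94 mm and grips with 3 to 60 N. Pads are 16 mm wide; open, the fingers measure 119 mm over their backs; the gripper's body (75 mm by 177 mm) begins 78 mm behind the grasp point.
Start: joints at [1.252, 0.417, -0.01, 1.614, 0.005, 1.111, -0.053], TCP at [0.171, -0.601, 0.405] pointing down, gripper open.
Joint ranges: [-2.81, 2.81], [-0.39, 2.02], [-1.27, 1.25], [0.06, 2.57], [-1.19, 4.33], [0.19, 2], [-2.82, 2.82]. Speed limits (rad/s): [1.89, 1.89, 2.39, 2.39, 3.01, 3.01, 3.01].

## Interface

Orientations are given as a 3x3 rotation matrix whose columns are the frame's x, y, z axes.
In Python, from bench import robot, snapshot, order gives the robot as it stands.
- The arm moves only by the tool servo_tool, never from a script. Its argument "commands" is text: rows parted by semicolons, each of 7 numbers parted by spaces: the turn, a rotation vector about the tool's x, y, z in degrees, then the shift along the tool's x, y, z in cm, then the opening, from -1 (shut) to 1 (fully open). A call has 1 to 20 rows; each row shifts and turns the commanded pose from where the row before left it, along the tool's axes as they then stand; what a row does not reach is not made up. A row lasts 1/10 s, in which the tool goes at most 50 mm and 8.59 degrees, less where a joint would pass 70% of its speed; a pose out of reach is approached as far as the arm can. A call is refused whole if a number of a shift passes 5 or a number of a turn 8.59, either way. A call with a gripper value outside its range is refused whole. The fingers move at their own pace and stop on an object; "squeeze" is the grip in N (left out, the last holds). Time passes only in rows, so rows that do not move let the fingers close. It gives the time, the measured TCP pose, the force, the opening and the grip force at its end, in the units of the state.
- robot.state(): the state, without advancing time (a new reading comes with each control period).
- snapshot(name): name is "side" or "top" or "wrist"; returns a dict with "color" (400x640x3 uint8, blue, green, red), "fx", "fy", "cx", "cy" (pixels), "world_from_camera" (4x4, takes a point from camera to world coordinates). Camera axes: x right, y down, z forward; pixel columns grow to the right and rows downward; lengths in m; the calibration is good to about 2 mm. A picture is of the moment at which its call begins. There is no depth.
- order.sign_off(): hands the job in; it is judged then, once.
The state is a dict: "time": time; "joints": joint angles; "qvel": joint speeds; "joint_torque": joint torques, N m; "ee_pos": TCP position; "orientation": TCP orientation; "wrist_force": force on the tool from outside, world axes, zero at the start; "moment": the same for the moment, N m; "finger_gap": opening from 0.0 (shut) to 1.0 (fully open); "grasp_force": force on a finger pad.
Only numpy, scipy, OpenCV 4.12 (cv2) and the standard library are available. Lean on these libraries where they do the work, as an engineer would, in place of code of your own. Each camera call takes 0.05 s, during which the arm holds its last target. There are 200 camera calls.

## Working session

There is one attempt and no reset: what is moved stays moved. The work goes in short steps, Python scripts to look and compute and a tool call to move; the robot and the scene stay as the last step left them, time stands still between calls to the robot, and variables do not carry over. Pictures are saved under pics/ and viewed, at most 10 in all, crops included, and the job is handed in when it is done.

Besides the shell and the picture viewer there is one more tool, called after "Request:" as name(argument=value, ...) on one line, values as JSON. servo_tool: Moves the arm, as the interface text tells. Its arguments: {"type":"object","properties":{"commands":{"type":"string"},"squeeze":{"type":"number"}},"required":["commands"]}

```bash
ls; mkdir -p pics; python3 - <<'E'
from bench import robot, snapshot
import cv2,numpy as np
s=robot.state()
for k in s: print(k,np.round(s[k],3).tolist())
for n in ("side","top"):
    d=snapshot(n); cv2.imwrite(f"pics/{n}0.png",d["color"])
    print(n,d["fx"],d["fy"],d["cx"],d["cy"],np.round(d["world_from_camera"],4).tolist())
E
```

```text
pics
time 0.0
joints [1.251, 0.418, -0.01, 1.614, 0.005, 1.111, -0.053]
qvel [0.0, -0.0, 0.002, 0.001, 0.001, -0.0, 0.0]
joint_torque [0.0, -85.124, 0.639, -42.599, -0.049, 0.019, 0.0]
ee_pos [0.171, -0.601, 0.404]
orientation [[0.962, 0.274, -0.0], [0.274, -0.962, 0.001], [-0.0, -0.001, -1.0]]
wrist_force [0.363, -0.263, 0.289]
moment [-0.046, 0.048, 0.016]
grasp_force 0.0
finger_gap 1.001
side 376.3948862945306 376.3948862945306 307.31229720317384 205.41418120366112 [[-0.8959, -0.2628, 0.3581, 0.2866], [-0.4436, 0.4871, -0.7523, 0.6781], [0.0232, -0.8328, -0.553, 0.5494], [0.0, 0.0, 0.0, 1.0]]
top 426.5465903445586 426.5465903445586 317.6679416683475 194.04110311847626 [[0.0256, -0.9951, 0.0952, 0.4926], [-0.9992, -0.0226, 0.0319, 0.0322], [-0.0296, -0.096, -0.9949, 0.9077], [0.0, 0.0, 0.0, 1.0]]
```

View pics/top0.png

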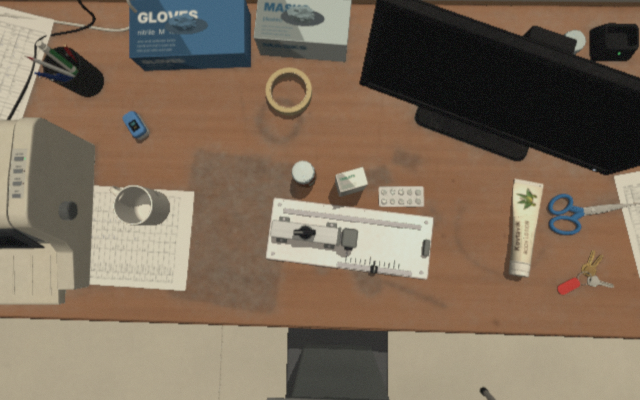

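View pics/side0.png

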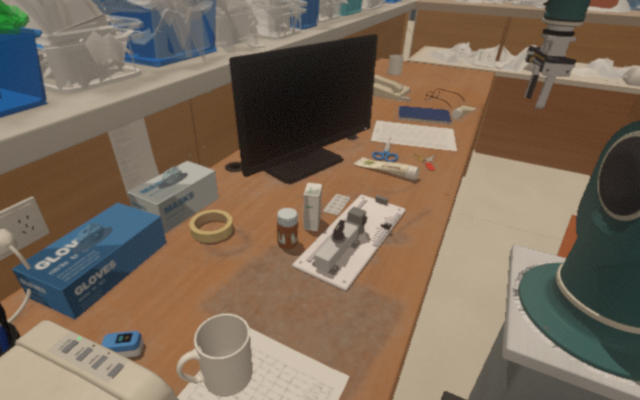

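The top view shows the gauge plate with corners near (275,199), (434,214), (428,278) and (266,259). The knob is at about (304,232), the head at (349,238) and the rider at (373,268). The side view shows the bottle and carton behind the sleeve. I'll enlarge the gauge.

```bash
python3 - <<'E'
import cv2
a=cv2.imread("pics/top0.png")[155:290,258:448]
cv2.imwrite("pics/topc.png",cv2.resize(a,None,fx=4,fy=4,interpolation=cv2.INTER_CUBIC))
E
```

```text
(no output)
```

View pics/topc.png

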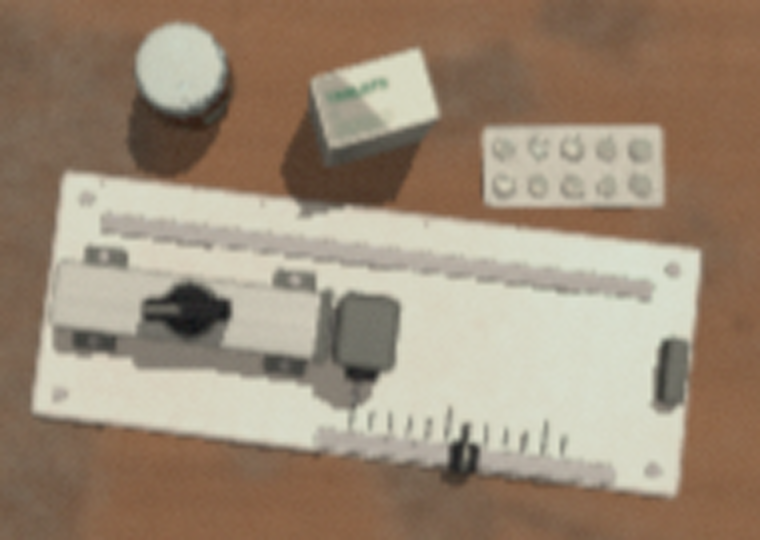

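```bash
cat > h.py <<'E'
import numpy as np, json
from bench import robot, snapshot
def ray(d,uv,z):
    W=np.array(d["world_from_camera"]); uv=np.atleast_2d(uv).astype(float)
    v=np.c_[(uv[:,0]-d["cx"])/d["fx"],(uv[:,1]-d["cy"])/d["fy"],np.ones(len(uv))]@W[:3,:3].T
    z=np.broadcast_to(z,len(uv)); t=(z-W[2,3])/v[:,2]
    return W[:3,3]+t[:,None]*v
def pix(d,P):
    W=np.linalg.inv(d["world_from_camera"]); c=np.atleast_2d(P)@W[:3,:3].T+W[:3,3]
    return np.c_[c[:,0]/c[:,2]*d["fx"]+d["cx"],c[:,1]/c[:,2]*d["fy"]+d["cy"]]
E
python3 - <<'E'
from h import *
d=snapshot("top")
f=lambda p:np.array(p)/4+[258-.375,155-.375]
C=ray(d,f([(66,172),(702,250),(678,496),(33,413)]),.01)[:,:2]
G=np.array([(.065,.18),(.065,-.16),(-.065,-.16),(-.065,.18)])
A,B=C-C.mean(0),G-G.mean(0)
U,S,Vt=np.linalg.svd(B.T@A); R=(U@Vt).T; t=C.mean(0)-R@G.mean(0)
yaw=np.arctan2(R[1,0],R[0,0])
print("origin",t,"yaw",yaw,"resid mm",1e3*(C-G@R.T-t).round(4))
for n,p,z in [("knob",(187,309),.09),("knobL",(143,308),.09),("knobR",(230,310),.09),("head",(367,332),.075),("hTL",(341,292),.075),("hTR",(400,297),.075),("hBR",(392,372),.075),("hBL",(334,366),.075),("riderline",(463,440),.026),("ridertip",(465,426),.014),("pointer",(352,400),.014),
 ("bottle",(181,68),.085),("boxTL",(312,78),.1),("boxTR",(420,49),.1),("boxBR",(440,112),.1),("bump",(671,372),.028),("sleeveT",(60,262),.052),("sleeveB",(50,333),.052),("blBL",(485,203),.005),("line0",(352,412),.01),("line5",(450,412),.01),("line10",(545,430),.01)]:
    w=ray(d,f(p),z)[0]; print(n,w.round(4),"g",(R.T@(w[:2]-t)).round(4))
E
```

```text
origin [ 0.48779481 -0.01776446] yaw -0.09891982653175224 resid mm [[-1.4 -1.8]
 [-1.   2.1]
 [ 1.4  1.5]
 [ 1.1 -1.8]]
knob [0.4977 0.082  0.09  ] g [-0.      0.1002]
knobL [0.4976 0.1031 0.09  ] g [-0.0022  0.1212]
knobR [0.4977 0.0614 0.09  ] g [0.0021 0.0798]
head [ 0.4889 -0.0047  0.075 ] g [-0.0002  0.0131]
hTL [0.5079 0.0082 0.075 ] g [0.0174 0.0278]
hTR [ 0.5062 -0.0204  0.075 ] g [ 0.0186 -0.0008]
hBR [ 0.47   -0.0172  0.075 ] g [-0.0178 -0.0012]
hBL [0.4721 0.0109 0.075 ] g [-0.0184  0.027 ]
riderline [ 0.4352 -0.0567  0.026 ] g [-0.0485 -0.044 ]
ridertip [ 0.4416 -0.0589  0.014 ] g [-0.0419 -0.0455]
pointer [ 4.533e-01 -3.000e-04  1.400e-02] g [-0.036   0.0139]
bottle [0.6146 0.0886 0.085 ] g [0.1157 0.1183]
boxTL [0.6089 0.0248 0.1   ] g [0.1163 0.0543]
boxTR [ 0.624  -0.0264  0.1   ] g [0.1364 0.0049]
boxBR [ 0.5939 -0.0363  0.1   ] g [ 0.1074 -0.008 ]
bump [ 0.4724 -0.1614  0.028 ] g [-0.0011 -0.1444]
sleeveT [0.5198 0.1489 0.052 ] g [0.0154 0.169 ]
sleeveB [0.4842 0.1526 0.052 ] g [-0.0204  0.1692]
blBL [ 0.5579 -0.0688  0.005 ] g [ 0.0748 -0.0439]
line0 [ 0.447  -0.0006  0.01  ] g [-0.0423  0.013 ]
line5 [ 0.4484 -0.0514  0.01  ] g [-0.0359 -0.0374]
line10 [ 0.4405 -0.1006  0.01  ] g [-0.0389 -0.0871]
```

The plate fit closes to 2 mm, and the knob, head, pointer and bumper all land where the spec puts them. That gives gauge yaw of about -0.099, a knob angle of about 0.1 and a mark extension of about 0.058. I'll fly over to the knob.

Request:
servo_tool(commands="0 0 0 1.4 -1.6 0.2 1;0 0 0 2.8 -3.15 0.5 1;0 0 0 2.8 -3.15 0.5 1;0 0 0 2.8 -3.15 0.5 1;0 0 0 2.8 -3.15 0.5 1;0 0 0 2.8 -3.15 0.5 1;0 0 0 2.8 -3.15 0.5 1;0 0 0 2.8 -3.15 0.5 1;0 0 0 2.8 -3.15 0.5 1;0 0 0 2.8 -3.15 0.5 1;0 0 0 2.8 -3.15 0.5 1;0 0 0 2.8 -3.15 0.5 1;0 0 0 2.8 -3.15 0.5 1;0 0 0 2.8 -3.15 0.5 1;0 0 0 2.8 -3.15 0.5 1;0 0 0 2.8 -3.15 0.5 1;0 0 0 2.8 -3.15 0.5 1;0 0 0 2.8 -3.15 0.5 1;0 0 0 1.2 -1.5 0 1;0 0 0 0 0 0 1")

```text
time: 2.15
ee_pos: [0.4992, 0.0841, 0.3173]
orientation: [[0.961, 0.278, -0.0], [0.278, -0.961, 0.001], [-0.0, -0.001, -1.0]]
wrist_force: [0.3, 0.6, 0.0]
finger_gap: 1.0
grasp_force: 0.0
```

Request:
servo_tool(commands="0 0 -4.1 0 0 0 1;0 0 -8.2 0 0 0 1;0 0 -8.2 0 0 0 1;0 0 -8.2 0 0 0 1;0 0 -8.2 0 0 0 1;0 0 -8.2 0 0 0 1;0 0 -8.2 0 0 0 1;0 0 -8.2 0 0 0 1;0 0 -8.2 0 0 0 1;0 0 -4.1 0 0 0 1;0 0 0 0 0 0 1;0 0 0 0 0 0 1")

```text
time: 3.35
ee_pos: [0.4987, 0.0807, 0.3176]
orientation: [[0.008, 1.0, -0.0], [1.0, -0.008, -0.0], [-0.0, -0.0, -1.0]]
wrist_force: [-0.3, -0.0, 0.4]
finger_gap: 1.001
grasp_force: 0.0
```

```bash
python3 - <<'E'
from h import *
import cv2
s=robot.state(); print(s["ee_pos"],s["orientation"],s["joints"])
d=snapshot("wrist"); cv2.imwrite("pics/w0.png",d["color"])
np.savez("w0.npz",**d)
print(np.round(d["world_from_camera"],4).tolist())
print(pix(d,[[.4977,.082,.09],[.4977,.103,.09],[.4977,.061,.09]]).round(0))
E
```

```text
[0.4986822  0.08068706 0.31760278] [[ 8.36421409e-03  9.99964977e-01 -2.92076528e-04]
 [ 9.99964980e-01 -8.36429570e-03 -2.79303337e-04]
 [-2.81736569e-04 -2.89730146e-04 -9.99999918e-01]] [ 0.40568808  0.41037315 -0.75680382  1.96942952  0.35797348  0.89831099
 -0.54542315]
[[1.0, -0.0084, -0.0014, 0.4993], [-0.0085, -0.9646, -0.2637, 0.1574], [0.0009, 0.2637, -0.9646, 0.2976], [0.0, 0.0, 0.0, 1.0]]
[[318. 220.]
 [317. 191.]
 [318. 248.]]
```

View pics/w0.png

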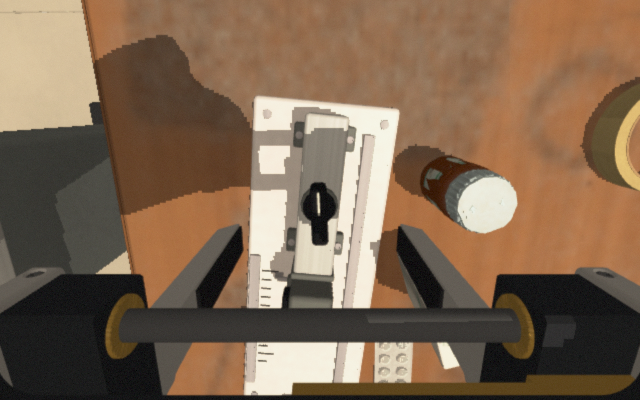

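The wrist view shows the knob bar upright from (318,185) to (320,245), centred between the fingers and within 1–2 mm of the prediction. The boss is about 26 mm wide, so I'll grip above it with the tips at about 67 mm.

Request:
servo_tool(commands="0 0 0 0.1 -0.1 1 0.3;0 0 0 0 0 1.5 0;0 0 0 0 0 1.5 -0.2;0 0 0 0 0 1 -0.3;0 0 0 0 0 0 -1;0 0 0 0 0 0 -1;0 0 0 0 0 0 -1;0 0 0 0 0 0 -1;0 0 0 0 0 0 -1;0 0 0 0 0 0 -1", squeeze=20)

```text
time: 4.4
ee_pos: [0.4979, 0.0824, 0.2679]
orientation: [[0.005, 1.0, 0.0], [1.0, -0.005, -0.0], [0.0, 0.0, -1.0]]
wrist_force: [-1.1, -0.2, -0.5]
finger_gap: 0.19
grasp_force: 0.0
```

Request:
servo_tool(commands="0 0 0 0 0 0 -1;0 0 0 0 0 0 -1;0 0 0 0 0 0 -1")

```text
time: 4.7
ee_pos: [0.498, 0.0823, 0.2678]
orientation: [[0.005, 1.0, 0.001], [1.0, -0.005, 0.0], [0.0, 0.001, -1.0]]
wrist_force: [3.3, -1.1, 1.8]
finger_gap: 0.125
grasp_force: 19.9
```

The gap is 11.8 mm, so the bar is held. Its heading puts the knob at about 0.094 rad. I'll turn it 66° anticlockwise.

Request:
servo_tool(commands="0 0 -3 0 0 0 -1;0 0 -6 0 0 0 -1;0 0 -6 0 0 0 -1;0 0 -6 0 0 0 -1;0 0 -6 0 0 0 -1;0 0 -6 0 0 0 -1;0 0 -6 0 0 0 -1;0 0 -6 0 0 0 -1;0 0 -6 0 0 0 -1;0 0 -6 0 0 0 -1;0 0 -6 0 0 0 -1;0 0 -3 0 0 0 -1;0 0 0 0 0 0 -1;0 0 0 0 0 0 -1;0 0 0 0 0 0 -1")

```text
time: 6.2
ee_pos: [0.4984, 0.0826, 0.2679]
orientation: [[-0.912, 0.411, 0.002], [0.411, 0.912, 0.001], [-0.001, 0.002, -1.0]]
wrist_force: [8.5, 2.1, -5.8]
finger_gap: 0.126
grasp_force: 19.9
```

Request:
servo_tool(commands="0 0 0 0 0 0 0;0 0 0 0 0 0 0;0 0 0 0 0 0 0.3;0 0 0 0 0 -2.5 0.3;0 0 0 0 0 -2.5 0.5;0 0 4 -0.5 -2 0 0.5;0 0 0 -1.1 -3.15 0 0.7;0 0 0 -1.1 -3.15 0 1;0 0 0 0 0 0 1;0 0 0 0 0 0 1")

```text
time: 7.2
ee_pos: [0.4835, -0.0041, 0.3176]
orientation: [[-0.88, 0.475, -0.0], [0.475, 0.88, -0.0], [0.0, -0.0, -1.0]]
wrist_force: [-0.1, 1.2, -0.3]
finger_gap: 0.942
grasp_force: 0.0
```

```bash
python3 - <<'E'
from h import *
import cv2
s=robot.state(); print(s["time"],s["ee_pos"],s["orientation"].tolist() if hasattr(s["orientation"],'tolist') else s["orientation"])
d=snapshot("side")
t=np.array([.4878,-.0178]);
uv=pix(d,[[.4977,.082,.09],[.489,-.004,.075]]);print(uv)
u,v=uv[0].astype(int)
cv2.imwrite("pics/s1.png",cv2.resize(d["color"][v-50:v+60,u-70:u+90],None,fx=5,fy=5,interpolation=cv2.INTER_CUBIC)); print(u,v)
E
```

```text
7.2 [ 0.4835361  -0.004149    0.31764777] [[-0.8799073066154843, 0.4751453026537836, -0.0002704269369965946], [0.47514533631628236, 0.8799073268899236, -7.390748254678066e-05], [0.00020283385008873183, -0.00019352383183464592, -0.999999960703477]]
[[338.57113375 223.20779852]
 [356.23524969 209.70562932]]
338 223
```

View pics/s1.png

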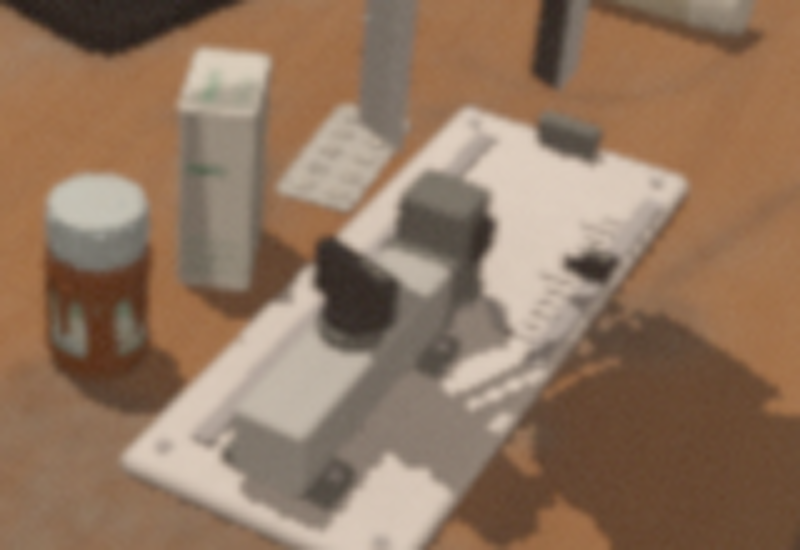

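The side crop shows the knob bar across the sleeve, from (325,240) to (398,285), so it is loosened. The head and button are still fully in, and the bystanders haven't moved. Next I'll turn to the gauge heading over the head.

Request:
servo_tool(commands="0 0 4 0.5 0.27 0 1;0 0 8.2 0 0 0 1;0 0 8.2 0 0 0 1;0 0 8.2 0 0 0 1;0 0 8.2 0 0 0 1;0 0 8.2 0 0 0 1;0 0 8.2 0 0 0 1;0 0 8.2 0 0 0 1;0 0 5.5 0 0 0 1;0 0 0 0 0 0 1;0 0 0 0 0 0 1")

```text
time: 8.35
ee_pos: [0.4806, 0.002, 0.3177]
orientation: [[0.086, 0.996, -0.0], [0.996, -0.086, 0.0], [0.0, -0.0, -1.0]]
wrist_force: [-0.2, 1.3, 0.7]
finger_gap: 0.999
grasp_force: 0.0
```

```bash
python3 - <<'E'
from h import *
import cv2
s=robot.state(); R=np.array(s["orientation"]);p=np.array(s["ee_pos"]); print(p,R.round(3).tolist(),np.degrees(np.arctan2(R[1,1],R[0,1])))
print("tool shift cm",100*R.T@(np.array([.4891,-.0043,.235])-p))
d=snapshot("wrist"); np.savez("w1.npz",**d)
cv2.imwrite("pics/w1.png",d["color"])
y=-.0989;G=np.array([[np.cos(y),-np.sin(y),0],[np.sin(y),np.cos(y),0],[0,0,1]])
P=np.array([[.018,.0285,.075],[.018,-.0015,.075],[-.018,-.0015,.075],[-.018,.0285,.075],[-.057,-.045,.026],[-.04,-.045,.014]])@G.T+[.4878,-.0178,0]
print(pix(d,P).round(0).tolist())
E
```

```text
[0.48055124 0.00196099 0.3176554 ] [[0.086, 0.996, -0.0], [0.996, -0.086, 0.0], [0.0, -0.0, -1.0]] -4.909186586822556
tool shift cm [-0.55213461  0.90576851  8.2653917 ]
[[356.0, 203.0], [355.0, 241.0], [307.0, 240.0], [307.0, 203.0], [267.0, 262.0], [287.0, 256.0]]
```

View pics/w1.png

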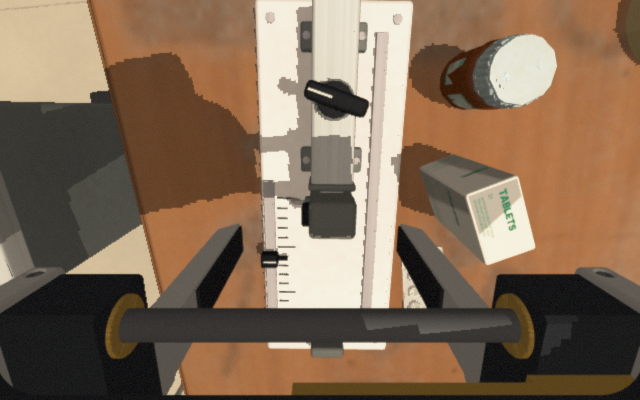

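The wrist view shows the head top at (309–356, 195–238), matching the projection. The knob bar is about 17° off square, giving a knob angle of about 1.27 rad. The rider index at (287,257) matches the prediction (287,256). I'll descend and grip the head.

Request:
servo_tool(commands="0 0 0.8 -0.3 0.5 0 1;0 0 0 -0.25 0.4 0 1;0 0 0 0 0 1.5 1;0 0 0 0 0 2.5 1;0 0 0 0 0 2.5 0.7;0 0 0 0 0 1.75 0.3;0 0 0 0 0 0 0.1;0 0 0 0 0 0 0.1;0 0 0 0 0 0 0.1", squeeze=25)

```text
time: 9.3
ee_pos: [0.4892, -0.0053, 0.2358]
orientation: [[0.104, 0.995, 0.001], [0.995, -0.104, 0.0], [0.0, 0.001, -1.0]]
wrist_force: [-0.7, -0.8, 0.1]
finger_gap: 0.609
grasp_force: 0.0
```

Request:
servo_tool(commands="0 0 0 0 0 0 -1;0 0 0 0 0 0 -1;0 0 0 0 0 0 -1;0 0 0 0 0 0 -1;0 0 0 0 0 0 -1;0 0 0 0 0 0 -1;0 0 0 0 0 0 -1")

```text
time: 10.0
ee_pos: [0.4893, -0.0055, 0.2355]
orientation: [[0.104, 0.995, 0.001], [0.995, -0.104, -0.0], [-0.0, 0.001, -1.0]]
wrist_force: [1.8, -1.9, 6.6]
finger_gap: 0.381
grasp_force: 25.0
```

The gap is 35.8 mm, so the button is flush. I'll draw it out about 5.5 cm, then look.

Request:
servo_tool(commands="0 0 0 -0.2 0 0 -1;0 0 0 -0.4 0 0 -1;0 0 0 -0.5 0 0 -1;0 0 0 -0.5 0 0 -1;0 0 0 -0.5 0 0 -1;0 0 0 -0.5 0 0 -1;0 0 0 -0.5 0 0 -1;0 0 0 -0.5 0 0 -1;0 0 0 -0.5 0 0 -1;0 0 0 -0.5 0 0 -1;0 0 0 -0.5 0 0 -1;0 0 0 -0.4 0 0 -1;0 0 0 0 0 0 -1;0 0 0 0 0 0 -1")

```text
time: 11.4
ee_pos: [0.4837, -0.0602, 0.2355]
orientation: [[0.104, 0.995, 0.002], [0.995, -0.104, 0.0], [0.0, 0.002, -1.0]]
wrist_force: [5.3, 2.5, 5.2]
finger_gap: 0.383
grasp_force: 25.0
```

```bash
python3 - <<'E'
from h import *
import cv2
y=-.0989;G=np.array([[np.cos(y),-np.sin(y),0],[np.sin(y),np.cos(y),0],[0,0,1]])
for n in ("top","wrist","side"):
    d=snapshot(n)
    P=np.array([[-.04,-.045,.014]])@G.T+[.4878,-.0178,0]
    c=pix(d,P)[0]; print(n,c); u,v=c.astype(int)
    a=d["color"][max(0,v-32):v+33,max(0,u-40):u+40]
    print("origin",max(0,u-40),max(0,v-32))
    cv2.imwrite(f"pics/{n}_f.png",cv2.resize(a,(400,325) if n!="x" else None,interpolation=cv2.INTER_CUBIC)); np.savez(f"{n}_f.npz",**d)
i=[cv2.imread(f"pics/{n}_f.png") for n in ("top","side")]
cv2.imwrite("pics/comb.png",np.hstack(i))
E
```

```text
top [373.77257061 260.16993918]
origin 333 228
wrist [259.45040223 229.10030947]
origin 219 197
side [379.45549305 224.43195337]
origin 339 192
```

View pics/comb.png

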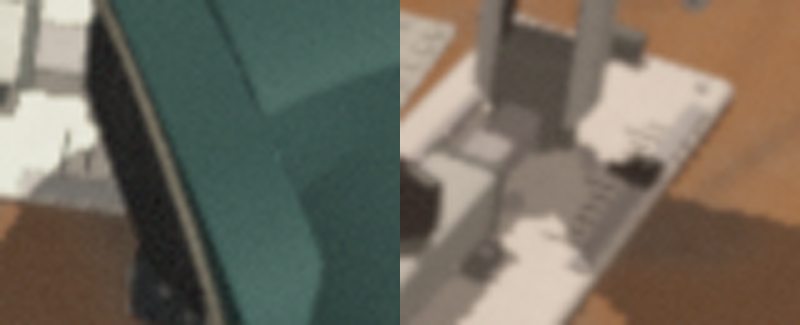

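View pics/wrist_f.png

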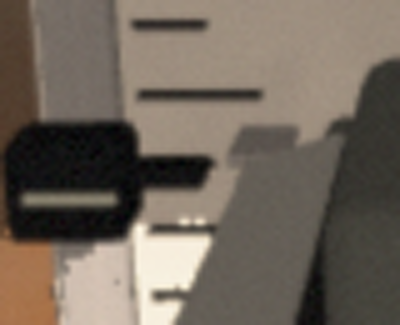

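The wrist crop shows the pointer blade centred at about (263,146) and the black rider index at about (205,172), so the pointer is slightly short of the mark. The side view has the fingers in front. I'll compute the gap.

```bash
python3 - <<'E'
from h import *
d=dict(np.load("wrist_f.npz")); y=-.0989;G=np.array([[np.cos(y),-np.sin(y)],[np.sin(y),np.cos(y)]])
f=lambda p:np.array(p)/5+[219-.4,197-.4]
for n,p,z in [("ptr",(263,146),.014),("ptrtop",(263,128),.014),("ptrbot",(235,163),.014),("idx",(205,171),.014),("idxtop",(205,158),.014),("idxbot",(205,185),.014),("line",(68,200),.026),("l5",(200,94),.01),("l4",(170,24),.01),("l7",(180,229),.01),("l8",(170,295),.01)]:
    w=ray(d,f(p),z)[0]; print(n,(G.T@(w[:2]-[.4878,-.0178])).round(4))
E
```

```text
ptr [-0.0319 -0.0427]
ptrtop [-0.0318 -0.0401]
ptrbot [-0.0358 -0.0451]
idx [-0.04   -0.0462]
idxtop [-0.0399 -0.0443]
idxbot [-0.0401 -0.0483]
line [-0.0554 -0.0453]
l5 [-0.0408 -0.0366]
l4 [-0.0443 -0.0266]
l7 [-0.0448 -0.0565]
l8 [-0.0468 -0.0666]
```

The mark comes out at about 0.0587–0.0596 and the arm stands at about 0.055–0.056. I'll move 3.7 mm further.

Request:
servo_tool(commands="0 0 0 -0.1 0 0 -1;0 0 0 -0.17 0 0 -1;0 0 0 -0.1 0 0 -1;0 0 0 0 0 0 -1;0 0 0 0 0 0 -1;0 0 0 0 0 0 -1;0 0 0 0 0 0 -1;0 0 0 0 0 0 -1")

```text
time: 12.35
ee_pos: [0.4833, -0.0638, 0.2355]
orientation: [[0.104, 0.995, 0.002], [0.995, -0.104, 0.0], [0.0, 0.002, -1.0]]
wrist_force: [5.2, 1.5, 4.9]
finger_gap: 0.384
grasp_force: 25.0
```

```bash
python3 - <<'E'
from h import *
import cv2
d=snapshot("wrist"); np.savez("wrist_g.npz",**d)
cv2.imwrite("pics/wg.png",cv2.resize(d["color"][175:255,215:315],None,fx=7,fy=7,interpolation=cv2.INTER_CUBIC))
E
```

```text
(no output)
```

View pics/wg.png

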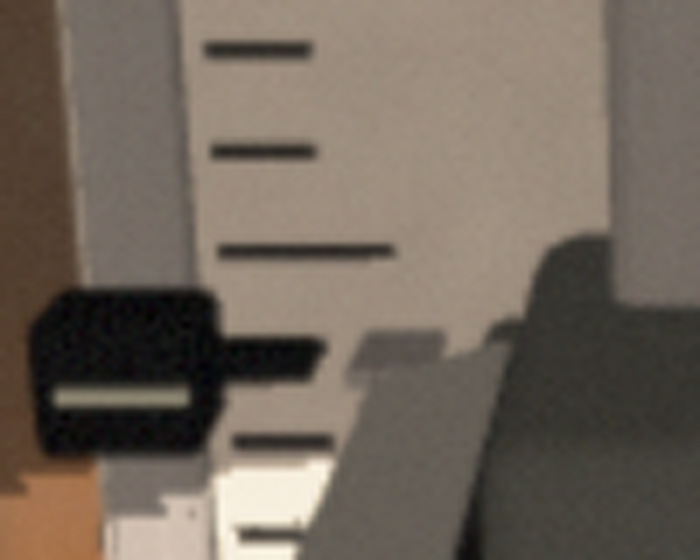

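The blade is centred at row ~356 and the index at row ~359. One scale step is 100 px, so they agree within about 0.5 mm. Rider unmoved, button flush (36 mm gap), grip 25 N. Handing in.

```bash
python3 -c "
from bench import order
print(order.sign_off())"
```

```text
the job is handed in; nothing more can be done
None
```

The gauge is set and the job is handed in: I turned the knob to about 1.25 rad, and I'm holding the head at 25 N with the button flush and the pointer within about 0.5 mm of the rider's mark; sign-off returned no verdict.

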